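# Clamp the survey meter and hold its bayonet battery cap seated

### The arm

A 6-joint arm with a two-finger parallel gripper is mounted at the origin on the work surface. World frame = base frame: x ahead of the robot, y to its left, z up, the work surface at z = 0. Lengths are in mm, angles in rad, forces in N, time in s.
With the tool pointing down it reaches from about 300 to 775 mm from the base axis. Payload 14.6 kg.
Tool frame: the origin (TCP) lies at the very end of the fingers, on their centre line; the grasp point (between the pads) lies 19 mm behind it; z points along the fingers, y is the line along which they close (so a half turn about z gives the same grasp; the last joint's range is limited). The gripper opens to 94 mm and grips with 3 to 60 N. Pads are 16 mm wide; open, the fingers measure 119 mm over their backs; the gripper's body (75 mm by 177 mm) begins 78 mm behind the grasp point.
Start: joints at [-1.415, 0.3, 1.521, -0, 1.321, -0.067], TCP at [121.522, -536.397, 205.446] pointing down, gripper open.
Joint ranges: [-3.03, 3.03], [-0.79, 2.21], [0.23, 2.52], [-1.04, 4.18], [0, 3.07], [-2.55, 2.55]. Speed limits (rad/s): [2.22, 2.22, 2.57, 3.14, 3.14, 3.14].

### API

Orientations are given as [roll, pitch, yaw] about the fixed x, y, z axes, in that order (R = Rz(yaw) Ry(pitch) Rx(roll)).
In Python, from cell import manip, optics gives the robot as it stands.
- The arm moves only by the shell command python3 -m crank 'ROWS' [FORCE]. ROWS is JSON, a list of rows, each a list of 7 numbers: the opening in per cent of the stroke, from 0 (shut) to 100 (fully open), then the shift along the tool's x, y, z in mm, then the turn, a rotation vector about the tool's x, y, z in rad. A call has 1 to 10 rows; each row is the pose to reach, as a shift and turn from the pose commanded when the call began, along the tool's axes at that moment; what a row does not reach only later rows make up. A row lasts 1/10 s, in which the tool goes at most 50 mm and 8.59 degrees, less where a joint would pass 70% of its speed; a pose out of reach is approached as far as the arm can. A call with a gripper value outside its range is refused whole. The fingers move at their own pace and stop on an object; FORCE is the grip in N (left out, the last holds). Time passes only in rows, so rows that repeat a pose let the fingers close. It gives the time, the measured TCP pose, the force, the opening and the grip force at its end, in the units of the state.
- manip.read_state(): the state, without advancing time (a new reading comes with each control period).
- optics.camera(name): name is "side" or "top" or "wrist"; returns (picture, depth): 480x640x3 uint8, red, green, blue; 480x640 float32, mm along the optical axis (not along the pixel's ray), 0 where there is no reading.
- optics.calibration(name): a dict with "camera_matrix" (3x3 intrinsics, pixels), "R" (3x3) and "t" (3): a world point X has camera coordinates R X + t. Camera axes: x right, y down, z forward; pixel columns grow to the right and rows downward; lengths in mm; the calibration is good to about 2 mm. The wrist camera is an equidistant fisheye: a pixel r from the principal point sees the ray r / f radians off the axis. A picture is of the moment at which its call begins: read the wrist's pose just before it. calibration takes no time and is no camera call; for the wrist camera it gives the pose at the moment of the call.
- manip.sign_off(): hands the job in; it is judged then, once.
The state is a dict: "clock": time; "joints": joint angles; "qd": joint speeds; "effort": joint torques, N m; "eef_pos": TCP position; "eef_rot": TCP orientation; "wrist_force": force on the tool from outside, world axes, zero at the start; "moment": the same for the moment, N m; "finger_gap": finger opening in mm; "finger_force": force on a finger pad.
Only numpy, scipy, OpenCV 4.12 (cv2) and the standard library are available. Lean on these libraries where they do the work, as an engineer would, in place of code of your own. Each camera call takes 0.05 s, during which the arm holds its last target. There are 200 camera calls.

### The job

Close the yellow clamp arm at the side of the meter until it rests in its catch. Then pick up the orange battery cap, put its lugs down through the slot of the meter's round socket, push it in against the spring and turn it a quarter turn clockwise. Finish still holding the cap, turned the full quarter and pressed down so that its flange is flush on the socket's rim, and leave the other things on the bench where they are.

Things in the scene. Friction and masses are not known exactly. Their poses are not given: they have to be found in the camera images.
- meter: Grey survey meter on an aluminium cradle plate (220 x 250 x 12 mm), fixed. Origin at the centre of its underside, on the table. Case 150 x 150 mm, top 62 mm above the table, black round socket on its centre. On the -y side a yellow clamp arm: hinge at (65, -110) mm here; steel catch, a post with a lip over the arm, at (-64, -100) mm, top 51 mm above the table.
- socket (a point): Centre of the socket's mouth at rim level, 86 mm above the table, z up. Black ring, 64 mm outside diameter, 24 mm high. The brass plate in its mouth has a round hole about 30 mm across with a slot 14 mm wide, 50 mm long along this point's x (marked by a white dash on the case either side of the ring). Plate underside 6 mm below the rim, so lugs can turn once the cap is within 3 mm of fully in.
- plunger (a joint): Copper spring plunger inside the socket: metres it is pressed down. 0 = free, its top 5 mm below the rim, pushing up with 4 N; about 0.010 with the cap fully in, pushing up with 12 N. Let go when turned, the cap would rise 6 mm into rest notches.
- turn_end (a point): Point on the rim, 28 mm from the socket's centre along its y: where a lug points after the quarter turn. From the slot only clockwise (seen from above) is free; a stop ends the turn a few degrees past the quarter.
- cap: Orange bayonet cap, ~90 g, upright on the table. Origin: centre of its underside, z up. Shank 24 mm diameter, 15 mm high, with a cross bar (two lugs) at the very bottom 44 (x) x 7 (y) x 6 mm high; flange 54 mm diameter at 15-19 mm; grip wing 44 (x) x 16 (y) mm at 19-47 mm, parallel to the lugs. Same after a half turn. Fully in, its origin is 15 mm below socket, flange on the ring.
- hook (a joint): Angle of the yellow clamp arm about its upright hinge, rad: 0 = closed in the catch under its lip (end stop, arm pointing along the meter's -x). Starts 0.9 to 1.4 open, swung counter-clockwise seen from above, away from the meter; stays where it is left (stiff, about 0.08 N m). Closing turns it clockwise.
- hook_pin (a point): On the axis of the arm's upright round steel pin: 12 mm diameter, rising from the arm's top (42 mm above the table) to 84 mm. This point is 64 mm above the table, 80 mm from the hinge. The arm is 18 mm wide, 8 mm thick, reaches 138 mm from the hinge. Closed, the pin's centre is 35 mm from the meter's case and 41 mm from the catch.
- hook_hinge (a point): On the clamp arm's upright hinge axis, 34 mm above the table; its boss rises to 54 mm.
- cell: Blue battery cell standing upright, 33 mm in diameter, 60 mm high, origin at its underside. Leave alone.
- jar: Small closed jar, 44 mm in diameter, 50 mm high, origin at its underside. Leave alone.
- screwdriver: Screwdriver with a blue handle lying on the bench on the robot's left. Leave alone.
- tray: Red open parts tray with dividers, 150 x 110 x 35 mm, origin at its underside. Leave alone.
- multimeter: Yellow hand multimeter lying flat, 150 x 75 x 41 mm, origin at its underside. Leave alone.
- spool: Grey spool standing on end, 56 mm in diameter, 42 mm high, origin at its underside. Leave alone.
There are look-alikes about, which are no part of the job. Of the things that look like the cap, take the one that is farthest to the robot's left at the start.

How it is judged:
By the outcome, as a careful person would: the job done as asked, in the order asked, and still so for the second after the job is handed in, while the arm keeps its last pose, push and grip.
It also fails if it takes over 64 s, if anything falls off the work surface, if the arm or the gripper's body presses on something with over 40 N, if the wrist force passes 120 N, or if a joint passes its speed limit or range.

## Working session

There is one attempt and no reset: what is moved stays moved. The work goes in short steps, Python scripts to look and compute and a shell command to move; the robot and the scene stay as the last step left them, time stands still between calls to the robot, and variables do not carry over. Pictures are saved under pics/ and viewed, at most 10 in all, crops included, and the job is handed in when it is done.

```bash
ls; mkdir -p pics
cat > h.py <<'E'
import numpy as np, cv2
from cell import manip, optics
def cast(cal,u,v,z):
    K=np.array(cal["camera_matrix"]);R=np.array(cal["R"]);t=np.array(cal["t"])
    d=R.T@np.linalg.inv(K)@np.array([u,v,1.]);o=-R.T@t
    return o+d*(z-o[2])/d[2]
def pt(cal,dep,u,v):
    K=np.array(cal["camera_matrix"]);R=np.array(cal["R"]);t=np.array(cal["t"])
    return R.T@(np.linalg.inv(K)@np.array([u,v,1.])*dep[v,u]-t)
E
python3 - <<'E'
from h import *
for n in("top","side"):
    p,d=optics.camera(n); cv2.imwrite(f"pics/{n}0.png",p[:,:,::-1]); np.save(f"pics/{n}0.npy",d)
    c=optics.calibration(n); print(n,np.round(c["camera_matrix"],1).tolist(),np.round(-np.array(c["R"]).T@c["t"]))
s=manip.read_state();print(s)
E
```

```text
pics
top [[611.7, 0.0, 322.4], [0.0, 611.7, 246.1], [0.0, 0.0, 1.0]] [ 481.  -66. 1541.]
side [[542.5, 0.0, 327.7], [0.0, 542.5, 227.9], [0.0, 0.0, 1.0]] [  437. -1097.   920.]
{'clock': 0.1, 'joints': array([-1.41458741e+00,  3.00419241e-01,  1.52148626e+00, -1.67913087e-05,
        1.32068793e+00, -6.66043902e-02]), 'qd': array([ 0.00188167, -0.00166467, -0.0039108 ,  0.00143488,  0.00084206,
       -0.00081844]), 'effort': array([ 4.27232399e-04, -5.32646406e+01, -3.53284156e+01,  7.09057529e-02,
        2.35340249e-02, -6.88115301e-05]), 'eef_pos': array([ 121.49209656, -536.18866442,  204.95488582]), 'eef_rot': array([-3.14059302e+00, -5.03780251e-05,  2.22817442e-01]), 'wrist_force': array([ 0.16353086, -0.42183376, -0.09156788]), 'moment': array([-0.01102514, -0.01801281,  0.00468339]), 'finger_force': 0.0, 'finger_gap': 93.8328252095913}
```

View pics/top0.png

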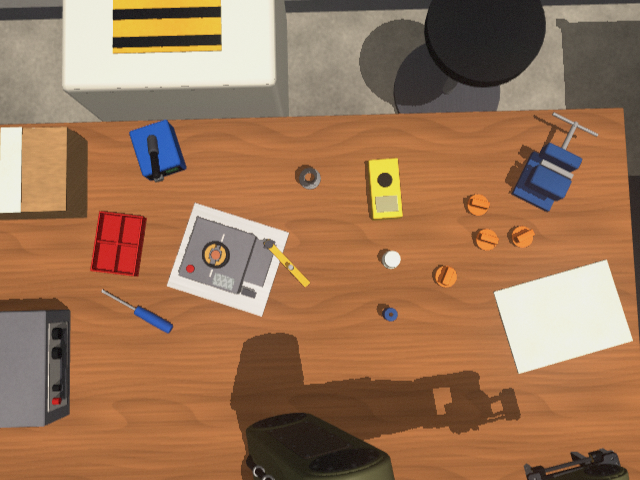

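View pics/side0.png

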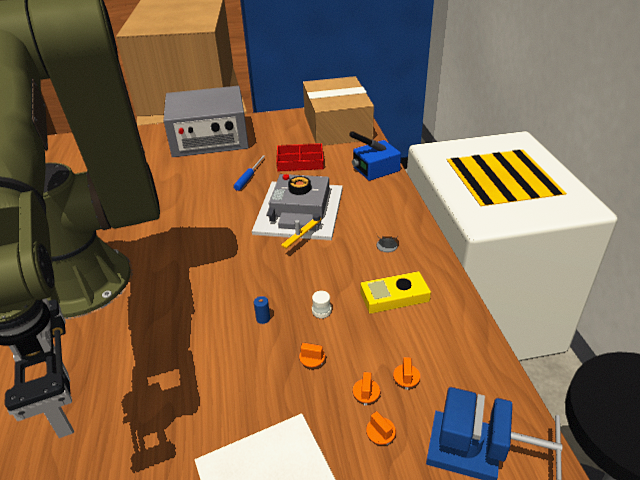

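The top view (image up = +x, left = +y) shows the meter with its socket at (215,255). The yellow arm runs from its hinge at (268,243) to (308,285). There are four orange caps, and the one farthest left is at (446,276).

Run:
```python
from h import *
p=cv2.imread("pics/top0.png");d=np.load("pics/top0.npy");c=optics.calibration("top")
hsv=cv2.cvtColor(p,cv2.COLOR_BGR2HSV)
def rect(m,z,name):
    m=cv2.morphologyEx(m.astype(np.uint8),cv2.MORPH_OPEN,np.ones((2,2)))
    cs,_=cv2.findContours(m,cv2.RETR_EXTERNAL,cv2.CHAIN_APPROX_NONE)
    for k in cs:
        if cv2.contourArea(k)<60: continue
        w=np.array([cast(c,*q[0],z)[:2] for q in k],np.float32)
        r=cv2.minAreaRect(w);b=cv2.boxPoints(r);e=b[1]-b[0];f=b[2]-b[1];l=e if np.hypot(*e)>np.hypot(*f) else f
        print(name,np.round(r[0],1),np.round(r[1],1),"long dir deg",round(np.degrees(np.arctan2(l[1],l[0])),1))
H,S,V=[hsv[...,i].astype(int) for i in range(3)]
plate=(S<60)&(V>60);plate[:195]=0;plate[325:]=0;plate[:,:160]=0;plate[:,295:]=0
rect(plate,12,"plate")
yel=(H>20)&(H<32)&(S>150)&(V>120);yel[:220]=0;yel[300:]=0;yel[:,:240]=0
rect(yel,42,"arm")
K=np.array(c["camera_matrix"]);R=np.array(c["R"]);t=np.array(c["t"])
vv,uu=np.mgrid[:480,:640];P=(np.stack([(uu-K[0,2])/K[0,0]*d,(vv-K[1,2])/K[1,1]*d,d],-1)-t)@R
org=(H>4)&(H<16)&(S>190)&(V>140);org[:180]=0;org[300:]=0;org[:,:430]=0
rect(org&(P[...,2]>35),47,"wing");rect(org,19,"flange")
box=np.s_[205:310,170:300]
rect2=(P[...,2]>80)&(P[...,2]<95);rect2[:230]=0;rect2[285:]=0;rect2[:,:185]=0;rect2[:,245:]=0
rect(rect2,86,"ring")
for u,v in[(224,237),(207,272),(268,243),(290,266)]:print(u,v,np.round(P[v,u]))
cv2.imwrite("pics/c1.png",np.hstack([cv2.resize(p[205:310,170:310],None,fx=4,fy=4,interpolation=2),cv2.resize(p[255:297,425:467],(220,420),interpolation=2)]))
```

```text
plate [581.6 170.2] [250.8 220. ] long dir deg 70.8
arm [531.4  -8.6] [53.7 15.5] long dir deg 43.5
arm [585.   38.8] [57.6 15.8] long dir deg 41.6
ring [587.1 188.1] [61.3 62. ] long dir deg -46.1
224 237 [634. 173.  64.]
207 272 [550. 217.  55.]
268 243 [617.  67.  56.]
290 266 [558.  13.  85.]
```

View pics/c1.png

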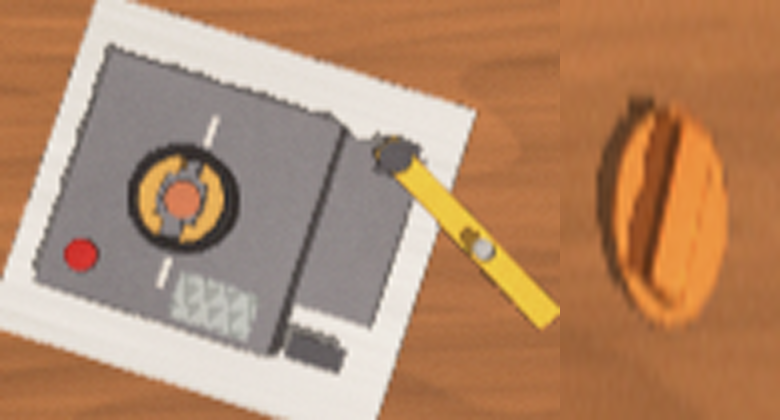

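The crop shows the ring centre at about (215,255), the slot dashes on its upper right and lower left, the arm open with its pin at (290,266), and the cap wing pointing roughly along world x. From the plate yaw (-19.2°) and the socket at (587,188), the hinge is at about (612,63), the arm is about 1.06 rad open and the pin is near (552,10).

```bash
cat >> h.py <<'E'
def shift(x,y,z,yaw=None):
    s=manip.read_state();p=s["eef_pos"];a=s["eef_rot"][2]
    d=np.array([x,y,z])-p
    sx=d[0]*np.cos(a)+d[1]*np.sin(a); sy=d[0]*np.sin(a)-d[1]*np.cos(a)
    dy=0 if yaw is None else -((yaw-a+np.pi/2)%np.pi-np.pi/2)
    print("shift",np.round([sx,sy,-d[2]],1),"turn",round(dy,3),"yaw now",round(a,3),"j6",round(s["joints"][5],2),"t",s["clock"])
def fish(u,v):
    c=optics.calibration("wrist");K=np.array(c["camera_matrix"])
    return ray(c,u,v)
def ray(c,u,v):
    K=np.array(c["camera_matrix"]);x=(u-K[0,2])/K[0,0];y=(v-K[1,2])/K[1,1];r=np.hypot(x,y)+1e-12
    d=np.array([x/r*np.sin(r),y/r*np.sin(r),np.cos(r)]);R=np.array(c["R"]);return -R.T@c["t"],R.T@d
def fcast(c,u,v,z):
    o,d=ray(c,u,v);return o+d*(z-o[2])/d[2]
E
python3 - <<'E'
from h import *
shift(552,10,170,-.335)
p=cv2.imread("pics/top0.png");c=optics.calibration("top")
hsv=cv2.cvtColor(p,cv2.COLOR_BGR2HSV)
print(hsv[276,446],hsv[280,450],hsv[268,446])
h=hsv[262:292,430:462];m=((h[...,0]>3)&(h[...,0]<20)&(h[...,1]>215)).astype(np.uint8)
k=max(cv2.findContours(m,0,1)[0],key=cv2.contourArea)
w=np.array([cast(c,q[0][0]+430,q[0][1]+262,19)[:2] for q in k],np.float32);print(cv2.minAreaRect(w),cv2.contourArea(k))
E
```

```text
shift [ 540.6 -437.6   35. ] turn 0.558 yaw now 0.223 j6 -0.07 t 0.1
[ 14 188 235] [ 14 191 232] [ 11 186 104]Traceback (most recent call last):
  File "<stdin>", line 7, in <module>
ValueError: max() iterable argument is empty
```

```bash
python3 -m crank '[[60,39,-31,2,0,0,0.05],[60,77,-62,5,0,0,0.1],[60,116,-93,7,0,0,0.15],[60,154,-124,10,0,0,0.2],[60,193,-155,12,0,0,0.25],[60,231,-186,15,0,0,0.3],[60,270,-217,17,0,0,0.35],[60,308,-248,20,0,0,0.4],[60,347,-279,22,0,0,0.48],[60,386,-310,25,0,0,0.558]]' 10; python3 -c "
from h import *
shift(552,10,170,-.335)"
```

```text
clock: 1.1
eef_pos: [430.3, -146.9, 180.4]
eef_rot: [3.142, -0.0, -0.338]
wrist_force: [-0.2, -1.0, 0.5]
finger_gap: 56.1
finger_force: 0.0
shift [  62.7 -188.4   10.4] turn -0.003 yaw now -0.338 j6 1.5 t 1.1
```

```bash
python3 -m crank '[[60,15,-45,3,0,0,0],[60,31,-90,5,0,0,0],[60,47,-135,8,0,0,0],[60,62,-170,10,0,0,0],[60,62,-188,10,0,0,0],[60,62,-188,10,0,0,0]]'
python3 - <<'E'
from h import *
c=optics.calibration("wrist");p,d=optics.camera("wrist");cv2.imwrite("pics/w1.png",p[:,:,::-1]);np.save("pics/w1.npy",d)
import pickle;pickle.dump(c,open("pics/w1.pkl","wb"));print(c)
E
```

```text
clock: 1.7
eef_pos: [550.2, 10.3, 169.7]
eef_rot: [3.141, 0.001, -0.333]
wrist_force: [0.4, 0.4, -0.9]
finger_gap: 56.3
finger_force: 0.0
{'camera_matrix': array([[371.64829954,   0.        , 317.12785979],
       [  0.        , 371.64829954, 236.88495985],
       [  0.        ,   0.        ,   1.        ]]), 'R': array([[-3.26423384e-01, -9.45223656e-01, -1.18215416e-04],
       [-9.10819076e-01,  3.14508672e-01,  2.67381574e-01],
       [-2.52698209e-01,  8.73872712e-02, -9.63590722e-01]]), 't': array([189.0990401 , 479.80990532, 494.66090433])}
```

View pics/w1.png

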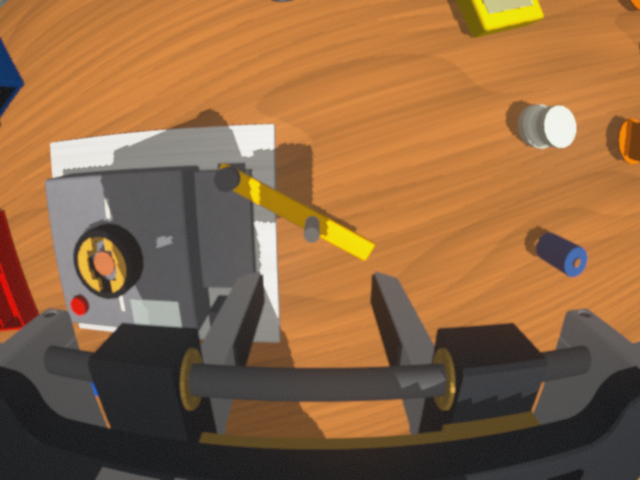

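The wrist view shows the pin at about (312,223, top end), the hinge boss at (227,179), the ring centred near (108,260), and the cap at the right edge.

Run:
```python
from h import *
import pickle
c=pickle.load(open("pics/w1.pkl","rb"));p=cv2.imread("pics/w1.png")
for n,u,v,z in[("hinge",227,177,54),("pin top",312,222,84),("pin low",313,238,50),("dashA",110,210,62),("dashB",122,304,62),("boss",227,177,54)]: print(n,np.round(fcast(c,u,v,z),1))
g=cv2.cvtColor(p,cv2.COLOR_BGR2HSV)
m=((g[...,2]<45)).astype(np.uint8);m[:220]=0;m[305:]=0;m[:,:65]=0;m[:,150:]=0
k=max(cv2.findContours(m,0,1)[0],key=cv2.contourArea);print(cv2.boundingRect(k))
w=np.array([fcast(c,*q[0],86)[:2] for q in k],np.float32);print("ring@86",cv2.fitEllipse(w),cv2.minEnclosingCircle(w))
# inner edge (mouth) at rim
br=((g[...,2]>=60)).astype(np.uint8);mask=np.zeros_like(m);cv2.drawContours(mask,[cv2.convexHull(k)],-1,1,-1)
mm=cv2.erode(mask,np.ones((5,5)))&(1-m);k2=max(cv2.findContours(mm,0,1)[0],key=cv2.contourArea)
w=np.array([fcast(c,*q[0],83)[:2] for q in k2],np.float32);print("mouth",cv2.fitEllipse(w))
y=((g[...,0]>20)&(g[...,0]<33)&(g[...,1]>180)&(g[...,2]>90)).astype(np.uint8);y[:150]=0;y[270:]=0;y[:,:215]=0;y[:,390:]=0
for k in cv2.findContours(y,0,1)[0]:
    if cv2.contourArea(k)>80:
        w=np.array([fcast(c,*q[0],42)[:2] for q in k],np.float32);r=cv2.minAreaRect(w);print("arm",r,cv2.boxPoints(r).round().tolist())
```

```text
hinge [617.9  63.8  54. ]
pin top [566.3   8.4  84. ]
pin low [545.7  15.2  50. ]
dashA [631.  174.2  62. ]
dashB [546.6 206.7  62. ]
boss [617.9  63.8  54. ]
(98, 225, 44, 58)
ring@86 ((594.7174682617188, 173.39732360839844), (47.738704681396484, 49.807411193847656), 93.8657455444336) ((595.0654907226562, 170.662353515625), 26.825401306152344)
mouth ((594.7445678710938, 168.43450927734375), (11.62454605102539, 49.057655334472656), 96.26579284667969)
arm ((563.614013671875, 17.040504455566406), (131.0011749267578, 18.487804412841797), 42.0203742980957) [[509.0, -20.0], [521.0, -34.0], [618.0, 54.0], [606.0, 68.0]]
```

Run:
```python
from h import *
import pickle
c=pickle.load(open("pics/w1.pkl","rb"));d=np.load("pics/w1.npy")
def pc(u0,u1,v0,v1):
    o=[]
    for v in range(v0,v1):
        for u in range(u0,u1):
            if d[v,u]>0:
                a,r=ray(c,u,v);o.append(np.r_[a+r*d[v,u]/(np.array(c["R"])@r)[2],u,v])
    return np.array(o)
q=pc(295,330,205,250);k=q[q[:,2]>80];print("pintop",len(k),k.mean(0).round(1),k.min(0).round(1),k.max(0).round(1))
k=q[(q[:,2]>50)&(q[:,2]<80)];print("pinside",len(k),k.mean(0).round(1))
q=pc(60,160,210,320);k=q[(q[:,2]>83)&(q[:,2]<90)];print("ring",len(k),cv2.minEnclosingCircle(k[:,:2].astype(np.float32)),cv2.fitEllipse(cv2.convexHull(k[:,:2].astype(np.float32))),np.median(k[:,2]))
k=pc(212,243,160,195);k=k[(k[:,2]>50)];print("boss",k.mean(0).round(1),k.min(0).round(1),k.max(0).round(1))
shift(556,11,60)
```

```text
pintop 214 [557.6  12.2  83.3 311.1 234.3] [551.2   6.6  80.  303.  226. ] [563.2  18.3  85.6 319.  242. ]
pinside 135 [561.3  10.7  65.5 311.7 223.5]
ring 2240 ((591.033935546875, 191.13926696777344), 32.76628112792969) ((591.3971557617188, 190.9757843017578), (63.24250411987305, 64.69588470458984), 6.223255157470703) 85.13709753820788
boss [616.6  65.6  53.5 225.7 179.2] [606.5  55.8  50.3 214.  168. ] [626.5  75.8  56.  238.  191. ]
shift [  5.3  -4.  109.9] turn 0 yaw now -0.334 j6 1.85 t 1.75
```

```bash
python3 -m crank '[[45,6.4,-5.7,30,0,0,0],[45,6.4,-5.7,70,0,0,0],[45,6.4,-5.7,105,0,0,0],[45,6.4,-5.7,120,0,0,0],[10,6.4,-5.7,120,0,0,0],[5,6.4,-5.7,120,0,0,0],[5,6.4,-5.7,120,0,0,0],[5,6.4,-5.7,120,0,0,0],[5,6.4,-5.7,120,0,0,0],[5,6.4,-5.7,120,0,0,0]]' 8
python3 - <<'E'
from h import *
s=manip.read_state();x,y,_=s["eef_pos"];a=s["eef_rot"][2]
h=np.array([616.6,65.6]);th0=np.arctan2(y-65.6,x-616.6)%(2*np.pi);th1=np.pi-.334
print(np.degrees(th0-th1),np.hypot(x-616.6,y-65.6))
for f in list(np.linspace(0,1,11))[1:]:
    t=th0+f*(th1-th0);q=h+80*np.array([np.cos(t),np.sin(t)])-[x,y]
    print(np.round([q[0]*np.cos(a)+q[1]*np.sin(a),q[0]*np.sin(a)-q[1]*np.cos(a)],1))
E
```

```text
clock: 2.75
eef_pos: [558.8, 11.9, 51.8]
eef_rot: [-3.14, -0.003, -0.335]
wrist_force: [2.2, 2.0, 7.4]
finger_gap: 12.0
finger_force: 8.0
62.056981290706545 78.92762121124437
[-7.9 -3.5]
[-14.8  -8.7]
[-21.1 -14.7]
[-26.7 -21.3]
[-31.6 -28.5]
[-35.7 -36.1]
[-38.9 -44.1]
[-41.2 -52.5]
[-42.6 -61. ]
[-43.1 -69.7]
```

```bash
python3 -m crank '[[5,-7.9,-3.5,0,0,0,0],[5,-14.8,-8.7,0,0,0,0],[5,-21.1,-14.7,0,0,0,0],[5,-26.7,-21.3,0,0,0,0],[5,-31.6,-28.5,0,0,0,0],[5,-35.7,-36.1,0,0,0,0],[5,-38.9,-44.1,0,0,0,0],[5,-41.2,-52.5,0,0,0,0],[5,-42.6,-61,0,0,0,0],[5,-43.1,-69.7,0,0,0,0]]' && python3 -m crank '[[5,0,-1.5,0,0,0,0],[5,0,-3,0,0,0,0],[5,0,-3,0,0,0,0]]'
```

```text
clock: 3.75
eef_pos: [539.8, 91.9, 50.8]
eef_rot: [3.141, 0.0, -0.335]
wrist_force: [-2.1, -1.3, 4.0]
finger_gap: 12.3
finger_force: 8.0
clock: 4.05
eef_pos: [540.2, 93.2, 50.6]
eef_rot: [3.138, 0.002, -0.335]
wrist_force: [-8.0, -13.6, 9.9]
finger_gap: 11.6
finger_force: 8.0
```

```bash
python3 -m crank '[[13,0,3,0,0,0,0],[28,0,3,0,0,0,0],[28,0,3,0,0,0,0],[28,0,3,-40,0,0,0],[28,0,3,-85,0,0,0],[28,0,3,-115,0,0,0],[28,0,3,-130,0,0,0],[28,0,3,-130,0,0,0]]'
python3 - <<'E'
from h import *
c=optics.calibration("wrist");q,d=optics.camera("wrist");cv2.imwrite("pics/w2.png",q[:,:,::-1])
p,_=optics.camera("top");p=p[:,:,::-1].copy();cv2.imwrite("pics/top1.png",p);c=optics.calibration("top")
h=cv2.cvtColor(p,cv2.COLOR_BGR2HSV)[260:294,428:464];m=((h[...,0]>3)&(h[...,0]<20)&(h[...,1]>175)&(h[...,2]>90)).astype(np.uint8)
m=cv2.morphologyEx(m,cv2.MORPH_CLOSE,np.ones((3,3)))
k=max(cv2.findContours(m,0,1)[0],key=cv2.contourArea);print(cv2.contourArea(k),cv2.boundingRect(k))
w=np.array([cast(c,q[0][0]+428,q[0][1]+260,25)[:2] for q in k],np.float32);r=cv2.minAreaRect(w);print(r);x,y=r[0]
shift(x-60,y,200,0)
E
```

```text
clock: 4.85
eef_pos: [540.8, 91.9, 182.4]
eef_rot: [-3.14, -0.003, -0.335]
wrist_force: [0.5, -0.5, 0.3]
finger_gap: 26.6
finger_force: 0.0
347.0 (7, 6, 22, 22)
((524.7329711914062, -368.05706787109375), (52.155120849609375, 51.944664001464844), 88.45404052734375)
shift [ 80.3 458.9 -20.5] turn -0.335 yaw now -0.335 j6 2.01 t 4.95
```

View pics/w2.png

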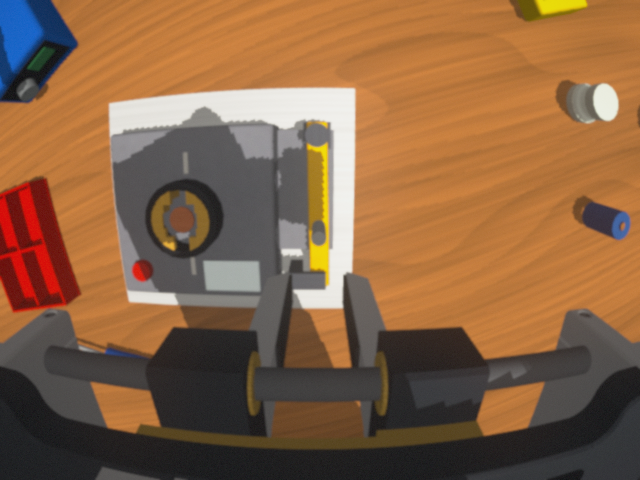

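The arm now lies closed along the meter and runs under the catch at (310,280). Next is the cap, near (525,-368).

```bash
python3 -m crank '[[60,8,46,-5,0,0,-0.03],[60,16,92,-10,0,0,-0.07],[60,24,138,-15,0,0,-0.1],[60,32,184,-20,0,0,-0.14],[60,40,230,-20,0,0,-0.17],[60,48,276,-20,0,0,-0.21],[60,56,322,-15,0,0,-0.24],[60,64,368,-10,0,0,-0.28],[60,72,414,-5,0,0,-0.31],[60,80,459,0,0,0,-0.335]]'; python3 -m crank '[[60,0,0,0,0,0,0],[60,0,0,0,0,0,0]]'
python3 - <<'E'
from h import *
import pickle
c=optics.calibration("wrist");q,d=optics.camera("wrist");cv2.imwrite("pics/w3.png",q[:,:,::-1]);np.save("pics/w3.npy",d);pickle.dump(c,open("pics/w3.pkl","wb"))
p=q[:,:,::-1].copy();h=cv2.cvtColor(p,cv2.COLOR_BGR2HSV)
m=((h[...,0]>3)&(h[...,0]<20)&(h[...,1]>150)&(h[...,2]>60)&(d>0))
v,u=np.nonzero(m);W=[]
for a,b in zip(u,v):
    o,r=ray(c,a,b);W.append(o+r*d[b,a]/(np.array(c["R"])@r)[2])
W=np.array(W);W=W[np.hypot(W[:,0]-525,W[:,1]+368)<45]
t=W[W[:,2]>43].astype(np.float32);print("wing",len(t),cv2.minAreaRect(t[:,:2]),np.median(t[:,2]))
f=W[(W[:,2]>16)&(W[:,2]<22)].astype(np.float32);print("flange",len(f),cv2.minEnclosingCircle(f[:,:2]))
E
```

```text
clock: 5.95
eef_pos: [463.5, -369.7, 178.4]
eef_rot: [-3.14, 0.002, 0.001]
wrist_force: [1.4, -0.3, 0.3]
finger_gap: 56.5
finger_force: 0.0
clock: 6.15
eef_pos: [463.9, -368.2, 178.4]
eef_rot: [-3.139, 0.002, -0.002]
wrist_force: [0.2, 0.4, -0.0]
finger_gap: 56.5
finger_force: 0.0Traceback (most recent call last):
  File "<stdin>", line 10, in <module>
cv2.error: OpenCV(4.12.0) /io/opencv/modules/imgproc/src/convhull.cpp:143: error: (-215:Assertion failed) total >= 0 && (depth == CV_32F || depth == CV_32S) in function 'convexHull'
```

View pics/w3.png

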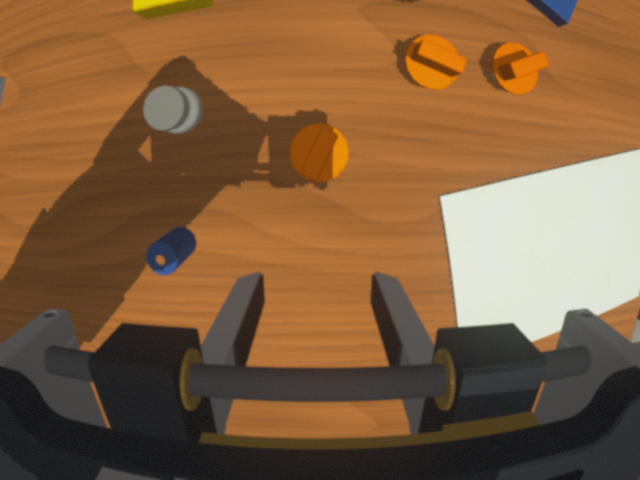

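The cap sits at about (320,153), half in shadow, with its wing slanting up to the right. I'll use depth inside that window instead of colour.

Run:
```python
from h import *
import pickle
c=pickle.load(open("pics/w3.pkl","rb"));d=np.load("pics/w3.npy");W=[]
for b in range(110,200):
    for a in range(275,365):
        if d[b,a]>0:
            o,r=ray(c,a,b);W.append(o+r*d[b,a]/(np.array(c["R"])@r)[2])
W=np.array(W);print(W.min(0),W.max(0))
t=W[W[:,2]>41].astype(np.float32);r=cv2.minAreaRect(t[:,:2].copy());print("wing",len(t),r,np.median(t[:,2]))
b=cv2.boxPoints(r);e=max(b[1]-b[0],b[2]-b[1],key=np.linalg.norm);yaw=np.arctan(e[1]/e[0]);print("yaw",yaw)
f=W[(W[:,2]>14)&(W[:,2]<23)].astype(np.float32);print("flange",len(f),cv2.minEnclosingCircle(f[:,:2].copy()))
shift(*r[0],110,yaw)
```

```text
[ 480.4297178  -414.09747333   -3.49000334] [ 567.51152629 -326.84109204   48.66752007]
wing 986 ((526.6931762695312, -369.87823486328125), (16.67728614807129, 44.14330291748047), 65.29578399658203) 46.415504
yaw -0.43116957
flange 1690 ((526.7899169921875, -369.8980712890625), 27.19261360168457)
shift [62.3  2.4 69.1] turn 0.431 yaw now -0.001 j6 0.84 t 6.2
```

```bash
python3 -m crank '[[45,20,1,20,0,0,0.14],[45,45,2,45,0,0,0.28],[45,62.3,2.4,69,0,0,0.431],[45,62.3,2.4,100,0,0,0.431],[45,62.3,2.4,125,0,0,0.431],[45,62.3,2.4,145,0,0,0.431],[45,62.3,2.4,155,0,0,0.431],[45,62.3,2.4,155,0,0,0.431]]'; python3 -c "
from h import *
shift(526.7,-369.9,23,-.431)"
```

```text
clock: 7.0
eef_pos: [526.8, -369.2, 24.3]
eef_rot: [-3.141, 0.002, -0.43]
wrist_force: [-0.7, 1.1, -0.9]
finger_gap: 42.2
finger_force: 0.0
shift [0.2 0.7 1.3] turn 0.001 yaw now -0.43 j6 1.33 t 7.0
```

```bash
python3 -m crank '[[10,0,0.5,1,0,0,0],[10,0,0.5,1,0,0,0],[10,0,0.5,1,0,0,0],[10,0,0.5,1,0,0,0],[10,0,0.5,1,0,0,0],[10,0,0.5,1,0,0,0]]' 45; python3 -m crank '[[10,0,0,-20,0,0,0],[10,0,0,-60,0,0,0],[10,0,0,-105,0,0,0],[10,0,0,-150,0,0,0],[10,0,0,-150,0,0,0]]'; python3 -c "
from h import *
shift(591.2,191,174,-.334+np.pi)"
```

```text
clock: 7.6
eef_pos: [526.9, -371.2, 25.1]
eef_rot: [3.141, -0.001, -0.431]
wrist_force: [-0.5, 1.0, 6.3]
finger_gap: 15.9
finger_force: 45.0
clock: 8.1
eef_pos: [528.4, -372.3, 181.3]
eef_rot: [3.139, -0.01, -0.431]
wrist_force: [0.5, -0.5, -0.6]
finger_gap: 15.9
finger_force: 45.0
shift [-178.3 -538.     7.3] turn -0.097 yaw now -0.431 j6 1.33 t 8.1
```

```bash
python3 -m crank '[[10,-8,-27,0,0,0,-0.145],[10,-18,-54,0,0,0,-0.29],[10,-27,-81,0,0,0,-0.435],[10,-36,-108,0,0,0,-0.58],[10,-45,-135,0,0,0,-0.725],[10,-54,-162,0,0,0,-0.87],[10,-63,-189,0,0,0,-1.015],[10,-72,-216,0,0,0,-1.16],[10,-81,-243,0,0,0,-1.305],[10,-90,-270,0,0,0,-1.45]]';  python3 -c "
from h import *
shift(591.2,191,174,-.334+np.pi)"
```

```text
clock: 9.1
eef_pos: [557.5, -86.9, 173.6]
eef_rot: [-3.141, 0.0, 1.025]
wrist_force: [-0.7, 0.3, -0.8]
finger_gap: 15.7
finger_force: 45.0
shift [ 255.  -115.5   -0.4] turn 1.359 yaw now 1.025 j6 0.33 t 9.1
```

```bash
python3 - <<'E'
from h import *
shift(667,165,174,-.334+np.pi)
E
python3 -m crank '[[10,25,0,0,0,0,-0.145],[10,51,0,0,0,0,-0.29],[10,77,0,0,0,0,-0.435],[10,103,0,0,0,0,-0.58],[10,129,0,0,0,0,-0.725],[10,154,0,0,0,0,-0.87],[10,180,0,0,0,0,-1.015],[10,206,0,0,0,0,-1.16],[10,232,0,0,0,0,-1.305],[10,255,0,0,0,0,-1.45]]';  python3 -c "
from h import *
shift(667,165,174,-.334+np.pi)"
```

```text
shift [272.1 -37.2  -0.4] turn 1.359 yaw now 1.025 j6 0.33 t 9.1
clock: 10.1
eef_pos: [691.7, 130.1, 173.2]
eef_rot: [-3.141, -0.001, 2.475]
wrist_force: [0.7, 0.0, -1.1]
finger_gap: 15.8
finger_force: 45.0
shift [41.  12.2 -0.8] turn -0.333 yaw now 2.475 j6 -0.77 t 10.1
```

```bash
python3 -m crank '[[10,16,5,0,0,0,-0.13],[10,32,10,0,0,0,-0.26],[10,41,12,-1,0,0,-0.333],[10,41,12,-1,0,0,-0.333],[10,41,12,-1,0,0,-0.333]]'
python3 - <<'E'
from h import *
import pickle
c=optics.calibration("wrist");q,d=optics.camera("wrist");cv2.imwrite("pics/w4.png",q[:,:,::-1]);np.save("pics/w4.npy",d);pickle.dump(c,open("pics/w4.pkl","wb"))
vv,uu=np.nonzero(d>0);R=np.array(c["R"]);W=np.array([(lambda o,r:o+r*d[b,a]/(R@r)[2])(*ray(c,a,b)) for a,b in zip(uu,vv)])
n=np.hypot(W[:,0]-591,W[:,1]-191)<45
k=W[n&(W[:,2]>82)&(W[:,2]<90)].astype(np.float32);print("ring",len(k),cv2.minEnclosingCircle(k[:,:2].copy()),cv2.fitEllipse(cv2.convexHull(k[:,:2].copy())),np.median(k[:,2]))
s=manip.read_state();print(s["eef_pos"],s["eef_rot"])
n=np.hypot(W[:,0]-s["eef_pos"][0],W[:,1]-s["eef_pos"][1])<45
k=W[n&(W[:,2]>130)&(W[:,2]<175)];print("cap",len(k),k.min(0),k.max(0),np.histogram(k[:,2],bins=9))
E
```

```text
clock: 10.6
eef_pos: [666.9, 163.7, 174.9]
eef_rot: [-3.141, -0.0, 2.799]
wrist_force: [0.1, 1.0, -0.6]
finger_gap: 15.6
finger_force: 45.0
ring 3984 ((591.4752197265625, 191.41087341308594), 32.05860137939453) ((591.4097290039062, 191.3910675048828), (63.38544464111328, 63.498104095458984), 67.83263397216797) 85.24676
[667.05193145 163.45674496 174.93496389] [-3.14123898e+00 -4.08555554e-04  2.79917591e+00]
cap 2282 [640.69223211 136.73093383 164.95727457] [682.49509229 189.96715714 174.94242027] (array([  28,   95,  859, 1083,  116,   23,   32,   26,   20]), array([164.95727457, 166.0667352 , 167.17619584, 168.28565647,
       169.39511711, 170.50457774, 171.61403837, 172.72349901,
       173.83295964, 174.94242027]))
```

View pics/w4.png

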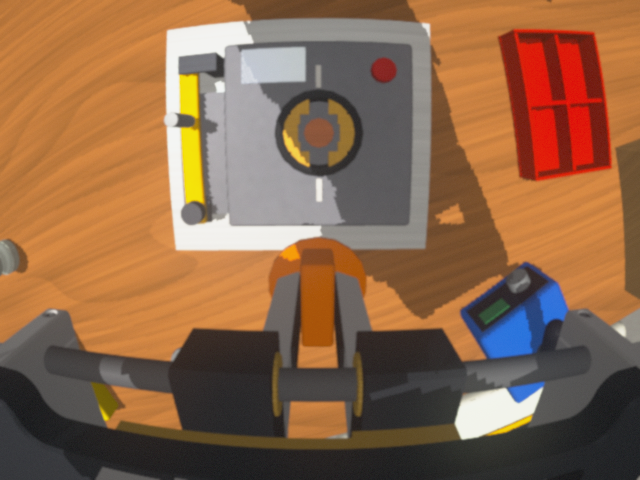

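The ring centre at (591.4,191.3) is confirmed by a second view. The slot lies along the dashes. The cap hangs straight and is centred on the TCP, about 6 mm below it.

```bash
python3 -c "
from h import *
shift(591.4,191.3,125,-.334+np.pi)"
```

```text
shift [80.6  0.8 49.9] turn -0.008 yaw now 2.799 j6 -1.04 t 10.65
```

```bash
python3 -m crank '[[10,25,0,0,0,0,-0.008],[10,55,0.5,0,0,0,-0.008],[10,80.6,0.8,5,0,0,-0.008],[10,80.6,0.8,25,0,0,-0.008],[10,80.6,0.8,45,0,0,-0.008],[10,80.6,0.8,50,0,0,-0.008],[10,80.6,0.8,50,0,0,-0.008],[10,80.6,0.8,50,0,0,-0.008]]'; python3 -c "
from h import *
shift(591.4,191.3,105,-.334+np.pi)"
```

```text
clock: 11.45
eef_pos: [591.8, 191.4, 126.3]
eef_rot: [3.141, 0.001, 2.809]
wrist_force: [1.2, -0.3, 0.2]
finger_gap: 15.3
finger_force: 45.0
shift [ 0.3 -0.2 21.3] turn 0.001 yaw now 2.809 j6 -0.98 t 11.45
```

```bash
python3 -m crank '[[10,0.3,0,8,0,0,0],[10,0.3,0,13,0,0,0],[10,0.3,0,16,0,0,0],[10,0.3,0,18,0,0,0],[10,0.3,0,20,0,0,0],[10,0.3,0,21,0,0,0],[10,0.3,0,21,0,0,0]]'
```

```text
clock: 12.15
eef_pos: [591.0, 191.7, 104.8]
eef_rot: [3.141, 0.0, 2.81]
wrist_force: [-1.5, -1.9, 3.9]
finger_gap: 16.0
finger_force: 45.0
```

```bash
python3 -m crank '[[10,0,0,2,0,0,0],[10,0,0,4,0,0,0],[10,0,0,6,0,0,0],[10,0,0,7,0,0,0],[10,0,0,7,0,0,0],[10,0,0,7,0,0,0]]';python3 -m crank '[[10,0,0,1,0,0,0],[10,0,0,2,0,0,0],[10,0,0,2,0,0,0],[10,0,0,2,0,0,0]]'
```

```text
clock: 12.75
eef_pos: [591.1, 191.7, 98.2]
eef_rot: [3.141, 0.001, 2.81]
wrist_force: [-4.2, -2.2, 8.7]
finger_gap: 15.5
finger_force: 45.0
clock: 13.15
eef_pos: [591.1, 191.7, 96.4]
eef_rot: [3.141, 0.001, 2.81]
wrist_force: [-4.8, -2.0, 11.2]
finger_gap: 15.8
finger_force: 45.0
```

```bash
python3 -m crank '[[10,-0.5,0,0.7,0,0,0],[10,-0.5,0,1.2,0,0,0],[10,-0.5,0,1.2,0,0,0],[10,-0.5,0,1.2,0,0,0]]'
```

```text
clock: 13.55
eef_pos: [591.2, 191.7, 96.0]
eef_rot: [3.141, 0.0, 2.81]
wrist_force: [-10.8, -1.7, 19.5]
finger_gap: 15.5
finger_force: 45.0
```

```bash
python3 -m crank '[[10,1,0,0,0,0,0],[10,1,0,0,0,0,0.05],[10,1,0,0,0,0,0.15],[10,1,0,0,0,0,0.25],[10,1,0,0,0,0,0.35]]'
```

```text
clock: 14.05
eef_pos: [591.6, 192.1, 96.1]
eef_rot: [3.138, 0.003, 2.456]
wrist_force: [-0.1, -1.2, 12.5]
finger_gap: 15.6
finger_force: 45.0
```

```bash
python3 -m crank '[[10,0,0,0.3,0,0,0.12],[10,0,0,0.3,0,0,0.24],[10,0,0,0.3,0,0,0.36],[10,0,0,0.3,0,0,0.48],[10,0,0,0.3,0,0,0.6],[10,0,0,0.3,0,0,0.72],[10,0,0,0.3,0,0,0.84],[10,0,0,0.3,0,0,0.96],[10,0,0,0.3,0,0,1.08],[10,0,0,0.3,0,0,1.14]]'; python3 -c "
from h import *
print(manip.read_state()['moment']);shift(591.4,191.5,96,-.334+np.pi/2)"
```

```text
clock: 15.05
eef_pos: [591.9, 192.0, 96.1]
eef_rot: [3.137, -0.002, 1.315]
wrist_force: [0.1, -1.7, 14.9]
finger_gap: 15.9
finger_force: 45.0
[-0.39119866 -0.01794377  0.09086894]
shift [-0.6 -0.3  0.1] turn 0.078 yaw now 1.315 j6 0.51 t 15.05
```

```bash
python3 -m crank '[[10,0,0,0.5,0,0,0.05],[10,0,0,0.8,0,0,0.09],[10,0,0,1,0,0,0.11],[10,0,0,1,0,0,0.11],[10,0,0,1,0,0,0.11]]'
python3 - <<'E'
from h import *
import pickle
print(manip.read_state()['moment'])
c=optics.calibration("wrist");q,d=optics.camera("wrist");cv2.imwrite("pics/w5.png",q[:,:,::-1])
vv,uu=np.nonzero(d>0);R=np.array(c["R"]);W=np.array([(lambda o,r:o+r*d[b,a]/(R@r)[2])(*ray(c,a,b)) for a,b in zip(uu,vv)])
n=np.hypot(W[:,0]-591,W[:,1]-191)<36
print(np.histogram(W[n][:,2],bins=range(60,125,2)))
E
```

```text
clock: 15.55
eef_pos: [592.1, 192.1, 95.9]
eef_rot: [3.137, -0.003, 1.21]
wrist_force: [-1.6, -2.0, 21.1]
finger_gap: 16.1
finger_force: 45.0
[-0.48749746  0.46661093  0.16612253]
(array([ 847,  317,   64,   58,   69,   55,   73,   53,   78,   75,   71,
        154, 1456,  444, 1621,  472,   50,   36,   50,   67,   80,   85,
         96,  112,  150,  144,  115,  211, 2306,  546,  125,  107]), array([ 60,  62,  64,  66,  68,  70,  72,  74,  76,  78,  80,  82,  84,
        86,  88,  90,  92,  94,  96,  98, 100, 102, 104, 106, 108, 110,
       112, 114, 116, 118, 120, 122, 124]))
```

View pics/w5.png

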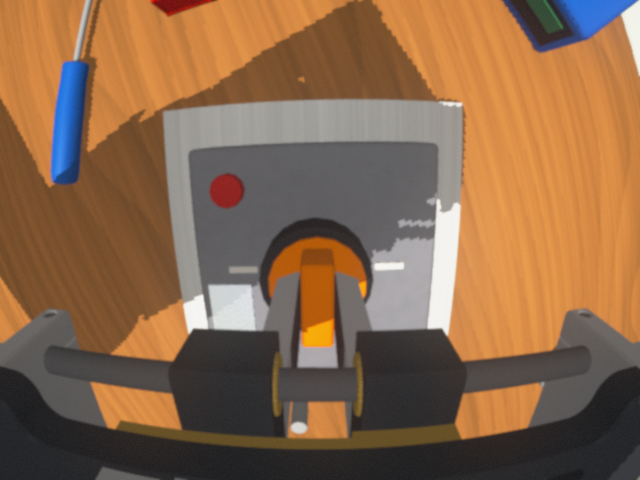

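The wing is square to the white dashes. The flange top is about 4 mm above the ring, which is its own thickness, so it is flush. The cap is pressed down with about 21 N.

```bash
python3 -c "
from cell import manip
print(manip.sign_off())"
```

```text
the job is handed in; nothing more can be done
None
```

I closed the clamp arm into its catch, then put the cap in the socket, pushed it in and turned it the full quarter clockwise; the job was handed in at about 15.6 s with the arm still holding the cap flush, and no verdict came back.

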